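Padlock the medicine box on the kitchen worktop

ROBOT

A 6-joint arm with a two-finger parallel gripper is mounted at the origin on the work surface. World frame = base frame: x ahead of the robot, y to its left, z up, the work surface at z = 0. Lengths are in mm, angles in rad, forces in N, time in s.
With the tool pointing down it reaches from about 350 to 975 mm from the base axis. Payload 7.1 kg.
Tool frame: the origin (TCP) lies midway between the tips of the shut fingers; the grasp point (between the pads) lies 19 mm behind it (ctrl.tcp_to_grasp is the distance from the TCP to the grasp point, in mm); z points along the fingers, y is the line along which they close (so a half turn about z gives the same grasp; the last joint's range is limited). The gripper opens to 88 mm and grips with 3 to 60 N. Pads are 20 mm wide; open, the fingers measure 115 mm over their backs; the gripper's body (75 mm by 178 mm) begins 61 mm behind the grasp point.
Start: joints at [-1.368, 0.423, 1.63, -0, 1.089, -0.019], TCP at [137.511, -609.668, 222.675] pointing down, gripper open.
Joint ranges: [-3, 3], [-0.9, 2.11], [0.09, 2.58], [-1.31, 4.45], [0.11, 2.69], [-2.54, 2.54]. Speed limits (rad/s): [2.39, 2.39, 3.01, 3.14, 3.14, 3.14].

INTERFACE

Orientations are given as a rotation vector (axis times angle).
In Python, from workcell import get_obs, cams, ticket, boxes_of, ctrl gives the robot as it stands.
- The arm moves only by the shell command python3 -m creep 'ROWS' [OPENING]. ROWS is JSON, one flat list of numbers, 4 for each row, row after row: the shift along the world's x, y, z in m, then the turn about the world's z in rad. In form: [tx, ty, tz, spin, tx, ty, tz, spin, ...]. A call has 1 to 10 rows; each row is the pose to reach, as a shift and turn from the pose commanded when the call began; what a row does not reach only later rows make up. A row lasts 1/12 s, in which the tool goes at most 41.7 mm and 7.16 degrees, less where a joint would pass 70% of its speed; a pose out of reach is approached as far as the arm can. A call with a gripper value outside its range is refused whole. OPENING is the opening, from 0 (shut) to 1 (fully open), set as the call begins (- or left out, the last holds). The fingers move at their own pace and stop on an object; the grip force is fixed at half the most. Time passes only in rows, so rows that repeat a pose let the fingers close. It gives the time, the measured TCP pose, the force, the opening and the grip force at its end, in the units of the state.
- get_obs(): the state, without advancing time (a new reading comes with each control period).
- cams.get_image(name): name is "scene" or "top" or "wrist"; returns (picture, depth): 420x560x3 uint8, red, green, blue; 420x560 float32, mm along the optical axis (not along the pixel's ray), 0 where there is no reading.
- cams.get_calibration(name): a dict with "mtx" (3x3 intrinsics, pixels), "R" (3x3) and "t" (3): a world point X has camera coordinates R X + t; the wrist camera has in their place "mount" (4x4, takes a point from camera to tool coordinates, whose origin is the TCP and whose axes are the flange's). Camera axes: x right, y down, z forward; pixel columns grow to the right and rows downward; lengths in mm; the calibration is good to about 2 mm. A picture is of the moment at which its call begins: read the wrist's pose just before it. get_calibration takes no time and is no camera call.
- ticket.close_job(): hands the job in; it is judged then, once.
Trained networks look in the newest picture that a camera, given by its name, has taken for a name from the list of things; names that differ only in an ending like _2 or _b are one class to them, and where a whole thing is asked for, a point or a joint stands for the part that bears it (a point fixed in the world has none). Each returns a list of dicts, best first, with "score" (0 to 1); they miss things now and then, are a little off and sometimes report something else, mostly with a low value. They report only what shows in the picture. A call takes as long as a camera call.
- boxes_of(camera, target): "centre" ([column, row] in pixels, amid what is visible of it).
The state is a dict: "t": time; "qpos": joint angles; "qvel": joint speeds; "joint_torque": joint torques, N m; "ee_pos": TCP position; "orientation": TCP orientation; "ft_force": force on the tool from outside, world axes, zero at the start; "moment": the same for the moment, N m; "width": finger opening in mm; "grasp_force": force on a finger pad.
Only numpy, scipy, OpenCV 4.12 (cv2) and the standard library are available. Lean on these libraries where they do the work, as an engineer would, in place of code of your own. Each camera call takes 0.05 s, during which the arm holds its last target. There are 200 camera calls.

TASK

Lock up the medicine box: close its lid, then swing the padlock's raised shackle round until its free leg stands over the hole (through the eye of the lid's tongue), and press the shackle down until it clicks fully home and stays down. Do not knock over the mug, the coffee jar, the wine bottle or the pepper mill.

Things in the scene. Friction and masses are not known exactly. Their poses are not given: they have to be found in the camera images.
- medbox: White steel medicine box with green crosses, fixed, 200 (x) x 280 (y) x 120 mm high. Origin: centre of its underside; x points from its front (padlock side, nearest the robot) to its hinged back, y along its width, z up. A brass padlock body 32 (x) x 64 (y) x 60 mm high stands in a bracket on the middle of its front: centre at x = -128 mm, top 117 mm above the worktop.
- lid (a joint): Lid angle, rad: 0 shut, grows as it opens upward about the hinge on the box's back rim; at most 1.3. A steel plate 200 x 284 x 8 mm, about 0.5 kg; shut, its top is 128 mm above the worktop. A stiff hinge (about 0.75 N m) holds it at any angle: push its upper face or front edge down with some 3 to 8 N.
- lid_hinge (a point): On the lid's hinge axis (which runs along the box's y), at the middle of the box's back rim, 120 mm above the worktop.
- lid_front (a point): Middle of the lid's front edge, on its upper face; 200 mm from the hinge axis. A steel tongue, 4 mm thick and 32 mm wide, stands 45 mm out of this edge at the lid's underside, 18 mm to the +y side; its 17 mm square eye lies over the padlock's hole when the lid is shut (tongue top then 124 mm above the worktop).
- shackle_turn (a joint): Turn of the shackle about its long leg (heel, vertical), rad: 0 when the free leg (toe) is in line over its hole; positive swung out, counter-clockwise from above: at 1.57 it points away from the box. Range -0.3 to 2.6. Light friction (about 0.035 N m) holds it, so a fingertip can push it. Within about 0.1 of 0 the rounded toe finds the hole when pressed.
- shackle_lift (a joint): How far the shackle is pressed down, m: 0 raised (open), 0.025 fully home. It pushes back with 2 to 4 N at first, then up to about 18 N as the pawl is forced aside, and springs up again if let go before about 0.0205; beyond that the pawl snaps it home and it stays. Out of line the toe lands on the tongue or the key inside, and it stops at 0.006 to 0.013.
- crown (a point): Middle of the top of the shackle's level crown bar. The shackle is a square-shouldered steel U of 10 mm round bar, legs 36 mm apart between centres; raised, the crown's top is 182 mm above the worktop (65 mm above the padlock's top), and 157 mm when home.
- toe (a point): Lowest point of the shackle's free leg (toe), a rounded 10 mm bar end; raised it is 130 mm above the worktop.
- heel (a point): On the padlock's top (117 mm above the worktop) on the axis of the shackle's long leg, about which the shackle turns; 18 mm to the box's -y side of the padlock's middle.
- toe_hole (a point): Middle of the hole for the toe in the padlock's top, 36 mm from the heel along the box's +y; about 13 mm wide with rounded lips, 117 mm above the worktop.
- mug: Blue ceramic mug, 80 mm across, 92 mm high, standing loose beside the box. Origin: centre of its underside, z up its axis.
- coffee_jar: Glass coffee jar with a red cap, 76 mm across, 130 mm high, standing loose beside the box. Origin: centre of its underside, z up its axis.
- wine: Green wine bottle, 74 mm across, 290 mm high, standing loose to one side. Origin: centre of its underside, z up its axis.
- mill: Wooden pepper mill, 56 mm across, 180 mm high, standing loose to one side. Origin: centre of its underside, z up its axis.

How it is judged (in metres and radians):
On the way, in this order (a step that is already met when the one before it is completed fails the run):
1. the lid is shut, with the shackle still raised (value of joint lid below 0.04 rad and value of joint shackle_lift below 0.01 m), for 0.2 s.
2. the shackle is swung into line over its hole, the lid still shut (value of joint lid below 0.04 rad and value of joint shackle_turn between -0.15 and 0.15 rad), for 0.1 s.
3. the shackle is pressed down until the pawl has snapped (value of joint lid below 0.04 rad and value of joint shackle_lift above 0.0225 m), for 0.2 s.
At the end, for the whole second after the job is handed in: The lid is shut (within 0.04 rad), the shackle stays fully down by itself (at least 22.5 of its 25 mm) with its toe in its hole (within 0.1 rad of in line), and the mug, jar, wine bottle and pepper mill still stand (all of step 3 and value of joint shackle_turn between -0.1 and 0.1 rad); the robot touches nothing.
It fails at once if the mug is knocked over (angle between mug's own z axis and vertical above 0.6 rad).
It fails at once if the coffee jar is knocked over (angle between coffee_jar's own z axis and vertical above 0.6 rad).
It fails at once if the wine bottle is knocked over (angle between wine's own z axis and vertical above 0.6 rad).
It fails at once if the pepper mill is knocked over (angle between mill's own z axis and vertical above 0.6 rad).
It also fails if it takes over 54 s, if anything falls off the work surface, if the arm or the gripper's body presses on something with over 40 N, if the wrist force passes 120 N, or if a joint passes its speed limit or range.

## Working session

There is one attempt and no reset: what is moved stays moved. The work goes in short steps, Python scripts to look and compute and a shell command to move; the robot and the scene stay as the last step left them, time stands still between calls to the robot, and variables do not carry over. Pictures are saved under pics/ and viewed, at most 10 in all, crops included, and the job is handed in when it is done.

```bash
mkdir -p pics; cat > h.py <<'E'
import numpy as np, cv2
from workcell import get_obs, cams, ticket, boxes_of, ctrl
from scipy.spatial.transform import Rotation as Ro
def cam(name):
    c=cams.get_calibration(name); K=np.array(c["mtx"])
    if "R" in c: R=np.array(c["R"]);t=np.array(c["t"]).ravel(); return K,R.T,-R.T@t
    o=get_obs(); M=np.array(c["mount"]); Rt=Ro.from_rotvec(o["orientation"]).as_matrix()
    return K,Rt@M[:3,:3],Rt@M[:3,3]+np.array(o["ee_pos"])
def ray(C,px):
    K,R,o=C; return o,R@np.linalg.solve(K,[px[0],px[1],1.])
def at_z(C,px,z):
    o,d=ray(C,px); return o+d*(z-o[2])/d[2]
def at_depth(C,D,px,w=1):
    o,d=ray(C,px); u,v=int(round(px[0])),int(round(px[1])); p=D[max(v-w,0):v+w+1,max(u-w,0):u+w+1]; p=p[p>0]
    return o+d*np.median(p) if len(p) else None
def cloud(C,D):
    K,R,o=C; v,u=np.mgrid[:D.shape[0],:D.shape[1]]; P=np.stack([u,v,np.ones_like(u)],-1)@np.linalg.inv(K).T*D[...,None]
    P=P@R.T+o; P[D==0]=np.nan; return P
def save(name,im): cv2.imwrite("pics/"+name,im[...,::-1])
E
python3 - <<'E'
from h import *
np.set_printoptions(precision=1,suppress=True)
I=[]
for n in ["scene","top"]:
    C=cam(n); im,D=cams.get_image(n); save(n+"1.png",im); np.savez(n+"1.npz",im=im,D=D); print(n,"cam at",C[2])
    for t in ["medbox","lid_hinge","lid_front","crown","toe","heel","toe_hole","mug","coffee_jar","wine","mill"]:
        for b in boxes_of(n,t)[:2]:
            print(t,round(b["score"],2),np.array(b["centre"]),at_depth(C,D,b["centre"]))
print(get_obs()["t"])
E
```

```text
scene cam at [1138.   727.1 1313.5]
medbox 0.85 [260.6 213.4] [688.4  -6.8 209.1]
medbox 0.43 [298.  283.7] [655.3 128.2   8. ]
lid_hinge 0.62 [256. 216.] [698.1 -14.4 196.8]
lid_hinge 0.34 [249.1 199.9] [689.6 -61.1 210.5]
lid_front 0.63 [252.  197.8] [682.3 -57.7 217.8]
crown 0.48 [300.3 173.1] [ 488.5 -104.1  154.1]
toe 0.55 [297.1 174.7] [ 417.4 -211.8    3.9]
heel 0.77 [255.1 215.6] [698.7 -18.1 194.9]
heel 0.54 [400.5 362.2] [648.2 498.7 184.7]
toe_hole 0.77 [255.9 214.6] [696.7 -16.9 199.1]
mug 0.76 [298.4 280.6] [648.3 120.3   7.4]
mug 0.53 [221.5 152.4] [ 572.6 -436.8    4.4]
coffee_jar 0.56 [221.5 154.9] [ 631.9 -316.6  129.3]
wine 0.58 [401.  363.8] [648.9 501.6 182.6]
mill 0.8 [194.7 130.8] [ 639.4 -478.3  106.1]
mill 0.73 [297.6 280.9] [650.6 119.6   6.8]
top cam at [ 546.8   13.6 1590. ]
medbox 0.77 [314.2 199.3] [638.6 -64.8 272. ]
medbox 0.23 [323.4 244.3] [ 507.9 -101.1  181.5]
lid_hinge 0.55 [314.2 197. ] [645.8 -65.2 264.1]
lid_front 0.61 [315.2 185.2] [685.1 -70.4 214.5]
lid_front 0.4 [323.3 249.3] [ 492.7 -101.2  180.7]
toe 0.63 [377.7 212.9] [ 610.  -276.   129.9]
heel 0.6 [314.2 200.5] [634.9 -64.7 275.9]
toe_hole 0.91 [314.7 198.7] [640.4 -66.2 272.1]
mug 0.69 [247.9 192.8] [674.2 148.7   5.2]
coffee_jar 0.75 [378.4 214.1] [ 606.3 -278.4  129.7]
wine 0.93 [141.2 204.1] [617.2 457.  188.2]
mill 0.9 [439.7 204.3] [ 642.6 -475.4  123.5]
1.2
```

View pics/scene1.png

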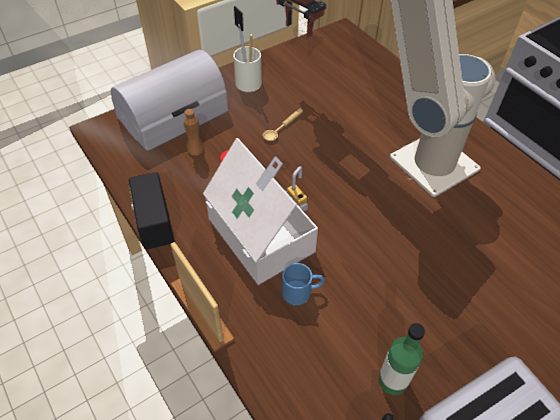

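View pics/top1.png

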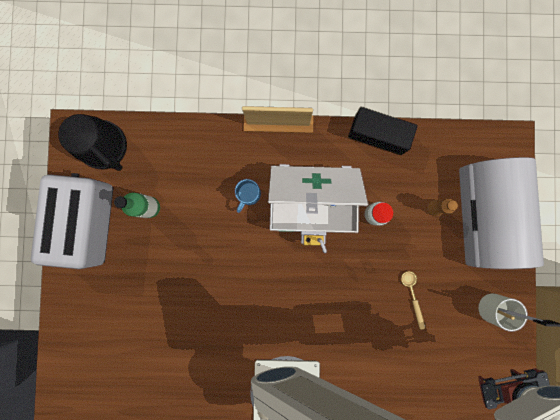

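The scene picture shows the box with its lid open. In the top picture the box front rim runs from (271,231) to (358,232), the padlock is at about (314,240), and the shackle points out towards (324,250). The mug is at (247,192) and the jar at (379,213).

```bash
python3 - <<'E'
from h import *
np.set_printoptions(precision=1,suppress=True)
d=np.load("top1.npz"); C=cam("top"); P=cloud(C,d["D"]); u=np.arange(560)[None].repeat(420,0); v=np.arange(420)[:,None].repeat(560,1)
def reg(u0,u1,v0,v1,z0,z1): m=(u>=u0)&(u<=u1)&(v>=v0)&(v<=v1)&(P[...,2]>z0)&(P[...,2]<z1); return m
m=reg(262,366,215,236,105,128); Q=P[m]; print("rim",len(Q),Q.min(0),Q.max(0))
f=m&(v>=228); q=P[f]; k=np.polyfit(q[:,1],q[:,0],1); print("front rim x=",k, "at ymid",np.polyval(k,(Q[:,1].min()+Q[:,1].max())/2))
m=reg(300,330,234,256,105,128); print("padlock",m.sum(),P[m].mean(0),P[m].min(0),P[m].max(0))
m=reg(300,335,234,258,150,195); print("shackle",m.sum()); print(P[m])
m=reg(275,355,172,190,135,330); q=P[m]; A=np.c_[q[:,:2],np.ones(len(q))]; c=np.linalg.lstsq(A,q[:,2],rcond=None)[0]; print("lid plane",c,"tilt",np.arctan(np.hypot(*c[:2])),"dir",np.arctan2(c[1],c[0]))
m=reg(262,372,160,235,128,400); q=P[m]; print("lid ext",q.min(0),q.max(0))
im=np.hstack([cv2.resize(d["im"][150:270,240:400],None,fx=5,fy=5)])
save("top1c.png",im)
E
```

```text
rim 204 [ 531.2 -212.9  105.1] [602.5  65.8 126.8]
front rim x= [ -0.  545.9] at ymid 546.2566270718803
padlock 180 [521.4 -71.7 116.6] [ 505.6 -108.6  105.5] [539.  -41.5 126.1]
shackle 47
[[ 523.5  -88.4  167.6]
 [ 523.7  -91.1  172.8]
 [ 523.9  -93.5  181. ]
 [ 520.6  -88.   174. ]
 [ 520.7  -90.8  177.8]
 [ 520.9  -93.5  181.7]
 [ 517.5  -88.   174.8]
 [ 517.6  -90.9  177.4]
 [ 517.8  -93.6  181.5]
 [ 517.8  -96.9  179.2]
 [ 514.7  -90.6  181.5]
 [ 514.8  -93.7  181.7]
 [ 514.9  -96.6  183.8]
 [ 511.6  -90.8  180.2]
 [ 511.6  -94.1  176.5]
 [ 511.8  -96.7  183.1]
 [ 511.9  -99.8  181.8]
 [ 508.8  -93.5  185.4]
 [ 508.6  -97.2  177. ]
 [ 508.8  -99.9  181.9]
 [ 505.5  -94.1  177.9]
 [ 505.7  -96.9  181.2]
 [ 505.8  -99.9  182.6]
 [ 505.8 -103.   181.4]
 [ 502.5  -94.2  177.4]
 [ 502.7  -96.9  182.4]
 [ 502.7 -100.   181.2]
 [ 502.7 -103.2  179.8]
 [ 499.7  -96.7  185.4]
 [ 499.6 -100.2  180. ]
 [ 499.9 -102.9  184.5]
 [ 496.1  -98.1  168.2]
 [ 496.6 -100.2  180.9]
 [ 496.7 -103.2  181.7]
 [ 496.7 -106.5  178.1]
 [ 493.8  -99.9  185.7]
 [ 493.8 -103.1  183.7]
 [ 493.7 -106.4  180.8]
 [ 490.5 -100.4  180.3]
 [ 490.9 -102.8  187.4]
 [ 490.6 -106.5  179.7]
 [ 487.3 -100.8  175.7]
 [ 487.5 -103.7  178. ]
 [ 487.7 -106.4  182.3]
 [ 487.3 -110.4  170.5]
 [ 484.2 -104.1  173.8]
 [ 484.5 -106.7  179.5]]
lid plane [  -1.3    0.  1081.6] tilt 0.9028226080356601 dir 3.1404119824948626
lid ext [ 589.1 -258.2  128. ] [753.   67.5 318.4]
```

View pics/top1c.png

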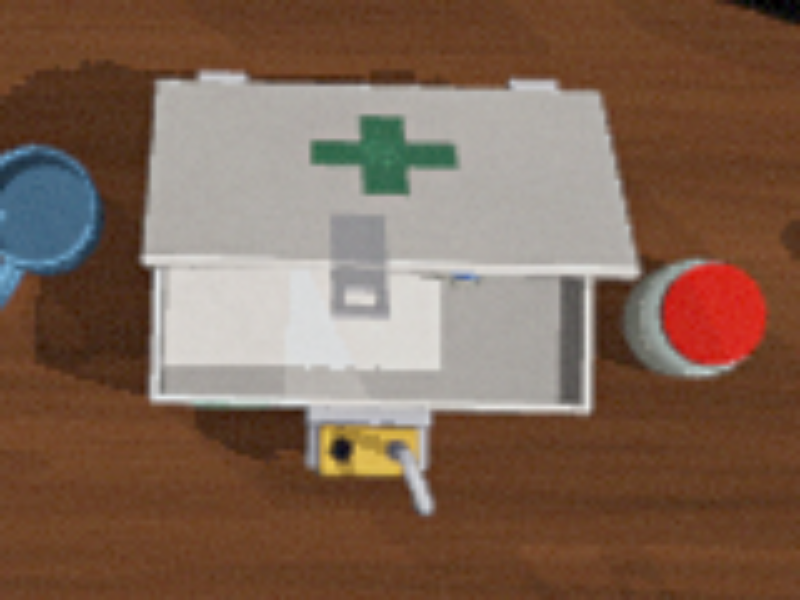

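```bash
python3 -m creep '[0,0,0.04,0, 0.02,0.03,0.08,0, 0.04,0.06,0.12,0, 0.07,0.09,0.12,0, 0.1,0.12,0.12,0, 0.13,0.15,0.12,0, 0.16,0.18,0.12,0, 0.19,0.21,0.12,0, 0.22,0.24,0.12,0, 0.25,0.27,0.12,0]' 0; python3 -m creep '[0.03,0.03,0,0, 0.06,0.06,0,0, 0.09,0.09,0,0, 0.12,0.12,0,0, 0.15,0.15,0,0, 0.18,0.18,0,0, 0.21,0.21,0,0, 0.24,0.24,0,0, 0.26,0.27,0,0, 0.26,0.27,0,0]'; python3 - <<'E'
from h import *
np.set_printoptions(precision=2,suppress=True)
o=get_obs(); print(o["t"],o["qpos"],o["ee_pos"],o["width"],Ro.from_rotvec(o["orientation"]).as_matrix())
C=cam("top")
for n,p,z in [("heel",(319.6,239.6),125),("hole",(308.4,240),117),("toe",(325.6,252),178),("boxL",(271,230.5),120),("boxR",(358,232),120)]: print(n,at_z(C,p,z))
E
```

```text
t: 2.03
ee_pos: [372.0, -354.6, 343.0]
orientation: [3.122, 0.347, 0.001]
ft_force: [0.9, -1.0, -0.3]
width: 24.9
grasp_force: 0.0
t: 2.87
ee_pos: [634.3, -80.7, 342.2]
orientation: [-3.12, -0.355, -0.002]
ft_force: [-1.5, 0.7, -0.3]
width: 0.9
grasp_force: 0.0
2.8667 [-0.15  0.34  1.48  0.    1.33  1.2 ] [634.32 -80.66 342.15] 0.89322852120724 [[ 0.97  0.22  0.  ]
 [ 0.22 -0.97  0.  ]
 [ 0.   -0.   -1.  ]]
heel [520.97 -93.39 125.  ]
hole [518.72 -58.22 117.  ]
toe [ 484.52 -108.62  178.  ]
boxL [546.19  61.86 120.  ]
boxR [ 547.96 -215.87  120.  ]
```

```bash
python3 -m creep '[-0.003,0,-0.03,0, -0.007,0,-0.06,0, -0.012,0,-0.075,0, -0.02,0,-0.085,0, -0.027,0,-0.095,0, -0.035,0,-0.105,0, -0.042,0,-0.115,0, -0.05,0,-0.125,0, -0.055,0,-0.135,0, -0.06,0,-0.145,0]'; python3 -m creep '[-0.003,0,-0.01,0, -0.006,0,-0.02,0, -0.009,0,-0.03,0, -0.011,0,-0.04,0, -0.013,0,-0.05,0, -0.015,0,-0.058,0, -0.015,0,-0.064,0, -0.015,0,-0.069,0, -0.015,0,-0.071,0, -0.015,0,-0.071,0]'
```

```text
t: 3.7
ee_pos: [570.6, -86.4, 197.4]
orientation: [3.122, 0.347, 0.001]
ft_force: [1.2, 0.3, 1.0]
width: 0.4
grasp_force: 0.8
t: 4.53
ee_pos: [555.6, -86.2, 128.0]
orientation: [-3.122, -0.348, 0.002]
ft_force: [-7.8, 0.4, 17.8]
width: 0.4
grasp_force: 8.6
```

```bash
python3 -m creep '[0,0,0.03,0, 0,0,0.06,0.12, -0.01,0.0,0.09,0.24, -0.02,0,0.12,0.36, -0.03,0,0.15,0.48, -0.04,0,0.18,0.6, -0.05,0,0.2,0.72, -0.05,0,0.2,0.84, -0.05,0,0.2,0.96, -0.05,0,0.2,1.08]'; python3 -m creep '[0,0,0,0.12, 0,0,0,0.24, 0,0,0,0.265, 0,0,0,0.265]';  python3 - <<'E'
from h import *
np.set_printoptions(precision=2,suppress=True)
o=get_obs(); print(o["t"],o["qpos"],o["ee_pos"],Ro.from_rotvec(o["orientation"]).as_matrix())
C=cam("wrist"); im,D=cams.get_image("wrist"); np.savez("w1.npz",im=im,D=D,K=C[0],R=C[1],o=C[2]); save("w1.png",im); print(C[2],C[1])
for t in ["crown","toe","heel","toe_hole","lid_front"]:
    for b in boxes_of("wrist",t)[:2]: print(t,round(b["score"],2),np.array(b["centre"]),at_depth(C,D,b["centre"]))
E
```

```text
t: 5.37
ee_pos: [506.2, -86.3, 327.4]
orientation: [2.492, 1.91, 0.002]
ft_force: [-0.2, 0.3, -0.1]
width: 0.4
grasp_force: 0.0
t: 5.7
ee_pos: [506.0, -86.2, 326.6]
orientation: [2.228, 2.215, 0.0]
ft_force: [0.1, 0.3, 1.1]
width: 0.5
grasp_force: 0.0
5.7 [-0.19  0.14  1.76  0.    1.23 -0.19] [506.04 -86.21 326.56] [[ 0.01  1.    0.  ]
 [ 1.   -0.01  0.  ]
 [ 0.    0.   -1.  ]]
[506.98 -13.24 489.11] [[ 1.   -0.01 -0.  ]
 [-0.01 -0.96 -0.27]
 [ 0.    0.27 -0.96]]
crown 0.88 [278.1 210.5] [505.22 -95.72 179.95]
toe 0.61 [279.1 212.4] [506.15 -96.98 182.08]
toe_hole 0.67 [409.3 156.8] [642.26 -52.27 128.12]
lid_front 0.72 [417.3 156. ] [650.09 -51.36 129.23]
```

View pics/w1.png

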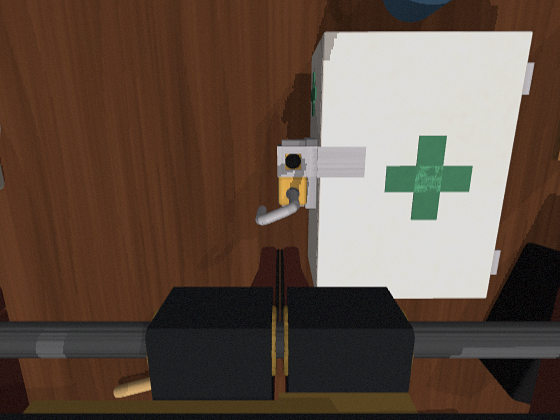

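```bash
python3 - <<'E'
from h import *
np.set_printoptions(precision=1,suppress=True)
d=np.load("w1.npz"); C=(d["K"],d["R"],d["o"]); P=cloud(C,d["D"])
print("hole",at_z(C,(293,161),120),"heelbase",at_z(C,(292.5,193),120))
v,u=np.mgrid[:420,:560]
m=(u>250)&(u<305)&(v>185)&(v<230)&(P[...,2]>170)&(P[...,2]<190); q=P[m]; c=q.mean(0); w=np.linalg.svd(q[:,:2]-c[:2],full_matrices=False)[2][0]; s=(q[:,:2]-c[:2])@w
print(len(q),c,w,s.min(),s.max(), c[:2]+w*s.min(),c[:2]+w*s.max())
m=(u>300)&(P[...,2]>124)&(P[...,2]<135)&(v<330); print("lid",P[m].min(0),P[m].max(0))
m=(u>282)&(u<304)&(v>177)&(v<205)&(P[...,2]>110)&(P[...,2]<122);print("padlock",P[m].min(0),P[m].max(0))
E
```

```text
hole [521.2 -56.9 120. ] heelbase [520.8 -91.9 120. ]
482 [504.9 -98.8 179.8] [-0.9 -0.4] -21.409458716555537 23.870814274588604 [524.6 -90.6] [ 482.8 -107.9]
lid [ 529.2 -217.8  124. ] [749.9  66.6 133.1]
padlock [ 510.4 -105.4  115.5] [532.8 -75.4 122. ]
```

```bash
python3 -m creep '[-0.004,-0.03,-0.01,0, -0.008,-0.054,-0.04,0, -0.008,-0.054,-0.075,0, -0.008,-0.054,-0.11,0, -0.008,-0.054,-0.145,0, -0.008,-0.054,-0.17,0, -0.008,-0.054,-0.182,0, -0.008,-0.054,-0.182,0]'; python3 -m creep '[0,0.006,0,0, 0,0.012,0,0, -0.003,0.018,0,0, -0.006,0.025,0,0, -0.009,0.032,0,0, -0.012,0.037,0,0, -0.014,0.043,0,0, -0.0145,0.05,0,0, -0.0145,0.056,0,0, -0.012,0.063,0,0]'
```

```text
t: 6.67
ee_pos: [495.9, -139.7, 141.7]
orientation: [-2.223, -2.212, 0.004]
ft_force: [-0.3, 0.2, 0.3]
width: 0.6
grasp_force: 0.0
t: 7.5
ee_pos: [485.3, -76.5, 144.6]
orientation: [-2.225, -2.216, 0.001]
ft_force: [-0.3, -0.6, -0.1]
width: 0.3
grasp_force: 0.5
```

```bash
python3 -m creep '[0.003,0.005,0,0, 0.006,0.008,0,0, 0.009,0.011,0,0, 0.012,0.013,0,0, 0.014,0.014,0,0, 0.014,0.014,0,0]'; python3 -m creep '[-0.01,0,0,0, -0.01,0,0.03,0, -0.01,0,0.07,0, -0.01,0,0.11,0, -0.01,0,0.13,0, -0.01,0,0.13,0]'; cat > look.py <<'E'
from h import *
import sys
np.set_printoptions(precision=3,suppress=True)
n=sys.argv[1]; o=get_obs(); print(o["t"],o["ee_pos"])
C=cam("wrist"); im,D=cams.get_image("wrist"); save(n+".png",im); P=cloud(C,D)
m=(np.abs(P[...,0]-510)<50)&(np.abs(P[...,1]+85)<60)&(P[...,2]>float(sys.argv[2]))&(P[...,2]<float(sys.argv[3])); v,u=np.nonzero(m); q=P[m]; c=q.mean(0)
w=np.linalg.svd(q[:,:2]-c[:2],full_matrices=False)[2][0]; w*=np.sign(w[1]); s=(q[:,:2]-c[:2])@w
print(len(q),"px",u.min(),u.max(),v.min(),v.max(),"mean",c,"turn",np.arctan2(-w[0],w[1]),"ends",c[:2]+w*s.min(),c[:2]+w*s.max())
E
python3 look.py w2 168 190
```

```text
t: 8.0
ee_pos: [500.5, -63.1, 144.6]
orientation: [2.226, 2.217, 0.0]
ft_force: [-0.2, -0.3, -0.6]
width: 0.3
grasp_force: 0.1
t: 8.5
ee_pos: [492.0, -63.8, 279.6]
orientation: [2.221, 2.211, 0.009]
ft_force: [-0.2, 0.2, 1.2]
width: 0.3
grasp_force: 0.0
8.5 [492.032 -63.805 279.609]
629 px 301 318 197 249 mean [517.48  -71.76  179.875] turn 0.1350208004580021 ends [520.702 -95.475] [514.874 -52.574]
```

View pics/w2.png

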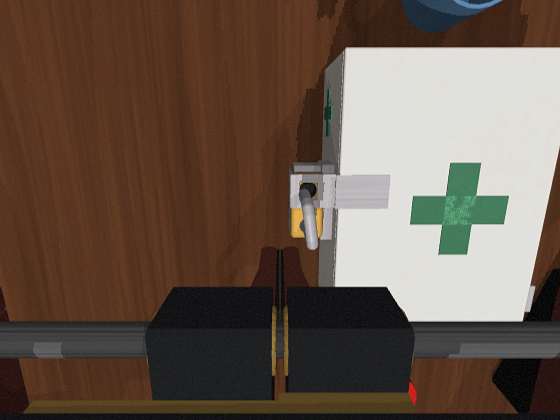

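```bash
python3 -m creep '[-0.004,0,-0.035,0, -0.004,0,-0.07,0, -0.004,0,-0.105,0, -0.004,0,-0.13,0, 0,0,-0.135,0, 0.006,0,-0.135,0, 0.01,0,-0.135,0, 0.0125,0,-0.135,0, 0.0125,0,-0.135,0]'; python3 -m creep '[-0.01,0,0,0, -0.015,0,0.03,0, -0.015,0,0.07,0, -0.01,0,0.11,0, -0.01,0,0.13,0, -0.01,0,0.13,0]'; python3 look.py w3 168 190
```

```text
t: 9.3
ee_pos: [503.9, -63.4, 141.0]
orientation: [2.224, 2.216, 0.002]
ft_force: [-1.1, -1.1, 0.1]
width: 0.5
grasp_force: 0.0
t: 9.8
ee_pos: [494.9, -63.7, 275.6]
orientation: [2.22, 2.211, 0.01]
ft_force: [-0.2, -0.5, 0.3]
width: 0.2
grasp_force: 0.0
9.8 [494.893 -63.703 275.578]
632 px 303 315 198 251 mean [519.903 -71.524 179.934] turn 0.011881568506888738 ends [520.194 -96.024] [519.671 -52.014]
```

```bash
python3 -m creep '[0.012,-0.005,0,0, 0.025,-0.01,0,0, 0.025,-0.01,-0.03,0, 0.025,-0.01,-0.06,0, 0.025,-0.01,-0.08,0, 0.025,-0.01,-0.086,0, 0.025,-0.01,-0.086,0]'; python3 -m creep '[0,0,-0.006,0, 0,0,-0.011,0, 0,0,-0.016,0, 0,0,-0.021,0, 0,0,-0.026,0, 0,0,-0.03,0, 0,0,-0.033,0, 0,0,-0.035,0, 0,0,-0.035,0, 0,0,-0.035,0]'
```

```text
t: 10.43
ee_pos: [515.1, -72.9, 181.4]
orientation: [-2.223, -2.214, 0.005]
ft_force: [-2.0, 0.9, 2.6]
width: 0.2
grasp_force: 1.0
t: 11.27
ee_pos: [521.4, -72.5, 155.5]
orientation: [2.222, 2.212, 0.011]
ft_force: [-13.8, 10.3, 57.8]
width: 0.7
grasp_force: 29.5
```

```bash
python3 -m creep '[0,0,0.01,0, 0,0,0.04,0, 0,0,0.08,0, 0,0,0.12,0, 0,0,0.14,0, -0.02,0,0.14,0, -0.02,0,0.14,0]'; python3 look.py w4 145 195; python3 - <<'E'
from h import *
im,D=cams.get_image("top"); save("top2.png",im)
E
```

```text
t: 11.85
ee_pos: [496.6, -73.3, 290.5]
orientation: [2.224, 2.215, 0.003]
ft_force: [-1.5, -0.8, -1.1]
width: 0.8
grasp_force: 0.0
11.85 [496.551 -73.341 290.456]
511 px 299 312 178 226 mean [521.312 -72.706 155.259] turn -0.05577858348987544 ends [519.944 -97.215] [522.453 -52.275]
```

View pics/w4.png

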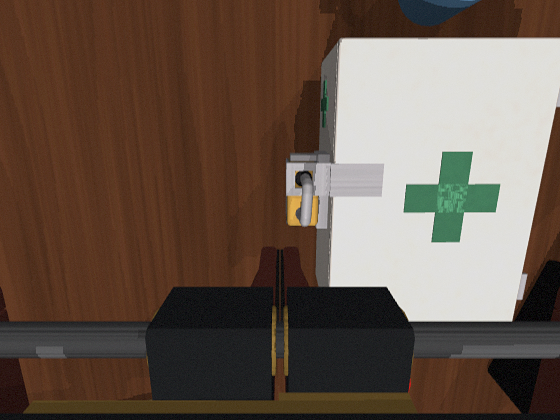

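The crown, at pixels (299–312, 178–226), now sits 24.7 mm lower than before and stays there on its own. The toe is in its hole and the lid is shut.

```bash
python3 -c "from workcell import ticket; print(ticket.close_job())"
```

```text
the job is handed in; nothing more can be done
None
```

The job is handed in at about 12 s of the 54 s allowed: the lid is shut, the shackle is in line (about -0.06 rad) and fully home and stayed down by itself, and no move went near the mug, jar, bottle or mill, though I did not check them in a final picture and the hand-in returned no verdict.

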